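# Roll the spindle sleeve under the clamp and wind it fast

### The job

Roll the aluminium spindle sleeve along the bench, pushing only on its top and never lifting it, until it lies square with its middle over the white cross line under the clamp, and let it come to rest there. Then wind the clamp's handwheel clockwise by its crank peg until the wheel comes up firm and the pad holds the sleeve down, and let go. Leave the other things on the bench where they are.

Things in the scene. Friction and masses are not known exactly. Their poses are not given: they have to be found in the camera images.
- sleeve: Spindle sleeve: aluminium cylinder with dark end faces, 60 mm diameter, 150 mm long, 0.3 to 0.6 kg, lying 90 to 130 mm short of the cross line. Origin at its centre, 30 mm up; y is its axis, near parallel to the beam; x and z turn as it rolls. Unguided; left alone it stops within a few mm. Touch it only on its top, roughly the upper third (above 40 mm).
- sleeve_middle (a point): The sleeve's centre (same as its origin), 30 mm above the bench. A fingertip pressed lightly on the top and moved along rolls it half as far as the fingertip goes; long strokes begun 15 mm behind the crown can carry it nearly as far as the fingertip. It takes several strokes. Pushed hard on the rear of its top it jams rather than slides.
- clamp_frame: The clamp, a fixed gantry. Origin on the bench at the middle of the cross line, under the screw; +x is the way the sleeve must roll (away from the robot), y along beam and cross line, z up. Posts 22 mm square at y = -115 and +115 mm on feet 110 (x) by 30 by 12 mm high. Two long white lines at y = -93 and +93 mm only border the track.
- mark (a point): The mark: middle of the white cross line, 4 mm wide, 183 mm long along the clamp's y, painted flat on the bench right under the beam. The sleeve's middle must come to rest over it.
- beam (a point): Middle of the beam's underside, 185 mm above the bench. The beam is 24 mm wide (x), 254 mm long (y) and 25 mm high. Near the mark the tool must lean 20 to 50 degrees from vertical and reach forward under it. Only screw and pad hang below it, at y = 0: a fingertip at y = +55 or -55 mm passes beside them.
- pad: The clamp's pad: black rubber disc, 26 mm diameter, 8 mm thick, on a brass stem under the beam. Its underside is 68 mm above the bench with the wheel at 0 and sinks 3 mm per rad, meeting the sleeve's top at 2.7 rad. Sprung at 3.3 N/mm: about 15 N on the sleeve when the wheel is firm. Origin on the screw's axis, 68 mm below the pad's underside.
- wheel (a joint): Turn of the clamp's handwheel in rad, growing clockwise seen from above: starts at 0 to 1.0, comes up firm against its stop at 4.2. Winding takes 2 to 4 N at the peg; it stays where it is left. The wheel is a level dark disc, 76 mm diameter, on top of the beam, upper face 228 mm above the bench, axis vertical through the clamp frame's origin.
- crank_peg (a point): The wheel's crank peg: upright black round peg, 15 mm diameter, from 228 to 268 mm above the bench, on the wheel 29 mm from its axis, free to spin on its own pin, so a grip need not turn. This point is on the peg's axis 250 mm up, towards the clamp's -x at joint value 0. The hub, 24 mm diameter, rises 8 mm above the wheel.
- bearing_ring: Bystander: steel ring, 52 mm across and 15 mm high, lying flat by the clamp. Origin under its centre.
- brass_weight: Bystander: brass knobbed weight, 40 mm across and 50 mm tall, by the clamp. Origin under its centre.
- spacer: Bystander: short upright aluminium cylinder, 40 mm across and 45 mm tall, by the clamp. Origin under its centre.
- tang: Bystander: polishing tang, a blue cross bar 130 mm long on two white ball feet with a black arm 165 mm long (its +x) to a dark head; 75 mm tall. Origin on the bench under the cross bar.
- loupe: Bystander: small black eyepiece, 34 mm across and 30 mm tall. Origin under its centre.
- screwdriver: Bystander: screwdriver lying on the bench, along its x axis.
- oil_jar: Bystander: small capped jar, 52 mm across and 70 mm tall. Origin under its centre.
There are look-alikes about, which are no part of the job. Of the things that look like the sleeve, the largest one is meant.

How it is judged:
On the way:
1. the sleeve lies at rest on the mark, square under the clamp, the wheel not yet wound down on it (x of sleeve in the frame of clamp_frame between -0.008 and 0.008 m and y of sleeve in the frame of clamp_frame between -0.03 and 0.03 m and angle between the y axis of sleeve and the y axis of clamp_frame, either way round below 0.14 rad and linear speed of sleeve below 0.01 m/s and height (world z) of sleeve below 0.034 m and contact force between the fingers and sleeve below 0.1 N and value of joint wheel below 2.4 rad), for 0.2 s.
At the end, for the whole second after the job is handed in: The sleeve lies on the bench at rest with its middle within 8 mm of the cross line, within 30 mm of the clamp's centre along the beam and square to within 8 degrees; the wheel is wound to firm (above 3.95 rad) and the pad presses the sleeve with over 8 N (x of sleeve in the frame of clamp_frame between -0.008 and 0.008 m and y of sleeve in the frame of clamp_frame between -0.03 and 0.03 m and angle between the y axis of sleeve and the y axis of clamp_frame, either way round below 0.14 rad and linear speed of sleeve below 0.01 m/s and height (world z) of sleeve below 0.034 m and value of joint wheel above 3.95 rad and contact force between pad and sleeve above 8 N); the robot touches nothing.
It fails at once if the sleeve is lifted off the bench (more than 10 mm) (height (world z) of sleeve above 0.04 m).
It fails at once if the fingers touch the sleeve below its top (the grasp point within 55 mm of the bench, fingertips below about 40 mm) (contact force between the fingers and sleeve above 0.5 N and height (world z) of the grasp point below 0.055 m).
It fails at once if a bystander is shifted more than 30 mm (distance of any of bearing_ring, brass_weight, spacer, tang, loupe, screwdriver, oil_jar from where it was at the start of the episode above 0.03 m).
It also fails if it takes over 72 s, if anything falls off the work surface, if the arm or the gripper's body presses on something with over 40 N, if the wrist force passes 120 N, or if a joint passes its speed limit or range.

### The arm

A 6-joint arm with a two-finger parallel gripper is mounted at the origin on the work surface. World frame = base frame: x ahead of the robot, y to its left, z up, the work surface at z = 0. Lengths are in m, angles in rad, forces in N, time in s.
With the tool pointing down it reaches from about 0.35 to 0.875 m from the base axis. Payload 15.5 kg.
Tool frame: the origin (TCP) lies between the finger pads; the fingertips stand 11 mm ahead of it and the grasp point (between the pads) lies 8 mm behind it; z points along the fingers, y is the line along which they close (so a half turn about z gives the same grasp; the last joint's range is limited). The gripper opens to 85 mm and grips with 20 to 120 N. Pads are 22 mm wide; open, the fingers measure 114 mm over their backs; the gripper's body (76 mm by 85 mm) begins 54 mm behind the grasp point. The pads swing forward as they close: fully open they stand 13 mm farther back than shut.
Start: joints at [-1.405, 0.494, 1.345, -0, 1.302, -0.096], TCP at [0.162, -0.604, 0.242] pointing down, gripper open.
Joint ranges: [-2.91, 2.91], [-0.82, 2.16], [0.22, 2.67], [-1.22, 4.37], [0.12, 2.79], [-3.08, 3.08]. Speed limits (rad/s): [1.89, 1.89, 2.57, 3.01, 3.01, 3.01].

### API

Orientations are given as a rotation vector (axis times angle).
In Python, from station import env gives the robot as it stands. The module is installed in compiled form; this text tells all that it offers.
- The arm moves only by the tool move_arm, never from a script. Its argument "rows" is text: rows parted by semicolons, each of 6 numbers parted by spaces: the shift along the tool's x, y, z in m, then the turn, a rotation vector about the tool's x, y, z in degrees. In form: dx dy dz ax ay az; .... A call has 1 to 20 rows; each row is the pose to reach, as a shift and turn from the pose commanded when the call began, along the tool's axes at that moment; what a row does not reach only later rows make up. A row lasts 1/8 s, in which the tool goes at most 62.5 mm and 10.7 degrees, less where a joint would pass 70% of its speed; a pose out of reach is approached as far as the arm can. A call with a gripper value outside its range is refused whole. "gripper" is the opening, from 0 (shut) to 1 (fully open), set as the call begins (left out, the last holds). The fingers move at their own pace and stop on an object; the grip force is fixed at half the most. Time passes only in rows, so rows that repeat a pose let the fingers close. It gives the time, the measured TCP pose, the force, the opening and the grip force at its end, in the units of the state.
- env.get_obs(): the state, without advancing time (a new reading comes with each control period).
- env.snapshot(name): name is "scene" or "top" or "wrist"; returns a dict with "pixels" (420x560x3 uint8, red, green, blue), "range_z" (420x560 float32, m along the optical axis (not along the pixel's ray), 0 where there is no reading), "fx", "fy", "cx", "cy" (pixels), "k1" (the pictures are not rectified: a ray, as slopes to the right and down, at radius r is drawn at 1 + k1 r^2 times it, then the intrinsics apply), "position" and "orientation" of the camera in the world; the wrist camera has in their place "T_tool_cam" (4x4, takes a point from camera to tool coordinates, whose origin is the TCP and whose axes are the flange's). Camera axes: x right, y up, looking along -z (the intrinsics and any distortion apply to the point x, -y, -z); pixel columns grow to the right and rows downward; lengths in m; the calibration is good to about 2 mm. A picture is of the moment at which its call begins: read the wrist's pose just before it.
- env.close_job(): hands the job in; it is judged then, once.
The state is a dict: "clock": time; "qpos": joint angles; "joint_velocities": joint speeds; "tau": joint torques, N m; "tool_pos": TCP position; "tcp_rot": TCP orientation; "force": force on the tool from outside, world axes, zero at the start; "ft_torque": the same for the moment, N m; "gripper_width": finger opening in m; "grip_force": force on a finger pad.
Only numpy, scipy, OpenCV 4.12 (cv2) and the standard library are available. Lean on these libraries where they do the work, as an engineer would, in place of code of your own. Each camera call takes 0.05 s, during which the arm holds its last target. There are 200 camera calls.

## Working session

There is one attempt and no reset: what is moved stays moved. The work goes in short steps, Python scripts to look and compute and a tool call to move; the robot and the scene stay as the last step left them, time stands still between calls to the robot, and variables do not carry over. Pictures are saved under pics/ and viewed, at most 10 in all, crops included, and the job is handed in when it is done.

Besides the shell and the picture viewer there is one more tool, called after "Request:" as name(argument=value, ...), one argument or row to a line, values as JSON. move_arm: Moves the arm, as the interface text tells. Its arguments: {"type":"object","properties":{"rows":{"type":"string"},"gripper":{"type":"number"}},"required":["rows"]}

```bash
mkdir -p pics; cat > h.py <<'E'
import numpy as np,cv2
from scipy.spatial.transform import Rotation as R
from station import env
def snap(n,f):
    o=env.get_obs(); s=env.snapshot(n); cv2.imwrite('pics/'+f+'.png',s['pixels'][:,:,::-1]); np.save('pics/'+f+'.npy',dict(s=s,o=o),allow_pickle=True); return s,o
def load(f):
    d=np.load('pics/'+f+'.npy',allow_pickle=True).item(); return d['s'],d['o']
def rot(o):
    o=np.asarray(o,float)
    if o.shape==(3,3): return o
    return R.from_rotvec(o).as_matrix() if o.size==3 else R.from_quat(o).as_matrix()
def cam(s,o):
    if 'T_tool_cam' in s:
        T=np.array(s['T_tool_cam']); A=rot(o['tcp_rot']); return A@T[:3,:3], A@T[:3,3]+np.array(o['tool_pos'])
    return rot(s['orientation']),np.array(s['position'])
def rays(s,uv):
    uv=np.asarray(uv,float).reshape(-1,1,2)
    K=np.array([[s['fx'],0,s['cx']],[0,s['fy'],s['cy']],[0,0,1]])
    p=cv2.undistortPoints(uv,K,np.array([s['k1'],0,0,0,0.])).reshape(-1,2)
    return np.c_[p[:,0],-p[:,1],-np.ones(len(p))]
def onz(s,o,uv,z):
    A,t=cam(s,o); d=rays(s,uv)@A.T; return t+d*((z-t[2])/d[:,2])[:,None]
def depth(s,o,uv):
    A,t=cam(s,o); uv=np.asarray(uv); r=rays(s,uv); z=s['range_z'][uv[:,1].astype(int),uv[:,0].astype(int)]
    return (r*z[:,None])@A.T+t
def cloud(s,o):
    v,u=np.mgrid[:420,:560]; P=depth(s,o,np.c_[u.ravel(),v.ravel()]); P[s['range_z'].ravel()==0]=np.nan; return P.reshape(420,560,3)
E
python3 - <<'E'
from h import *
for n in('scene','top'):
    s,o=snap(n,n+'0'); print(n,s['position'],s['orientation'],s['fx'],s['k1'])
print(o)
E
```

```text
scene [1.11363886 0.37313421 1.07305755] [0.38802474 0.59645175 1.93892783] 469.3436660077694 -0.09659796494311813
top [0.42066524 0.11329347 1.36687739] [ 0.0627467  -0.08130323 -1.5519579 ] 407.23500486119804 -0.10919072122260473
{'clock': 0.05, 'qpos': array([-1.40450977e+00,  4.94152308e-01,  1.34611835e+00, -1.74526084e-05,
        1.30250933e+00, -9.54793472e-02]), 'joint_velocities': array([-0.00180715, -0.00207712,  0.00086814, -0.00036921,  0.0004823 ,
       -0.00089416]), 'tau': array([-3.55731981e-04, -8.84443831e+01, -3.84985113e+01, -2.37277573e-04,
        4.93530039e-03,  9.02794852e-07]), 'tool_pos': array([ 0.16169497, -0.60336679,  0.24172378]), 'tcp_rot': array([-3.11354596e+00, -4.09860410e-01,  9.23940758e-05]), 'force': array([-0.53065023, -0.1915629 , -0.15140209]), 'ft_torque': array([-0.05298184,  0.01820904,  0.02655545]), 'grip_force': 0.0, 'gripper_width': 0.08525447054372899}
```

View pics/top0.png

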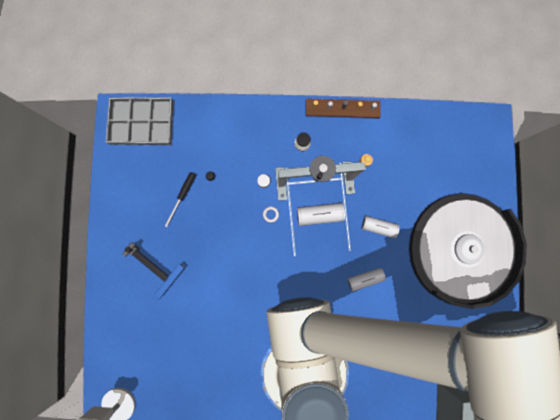

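View pics/scene0.png

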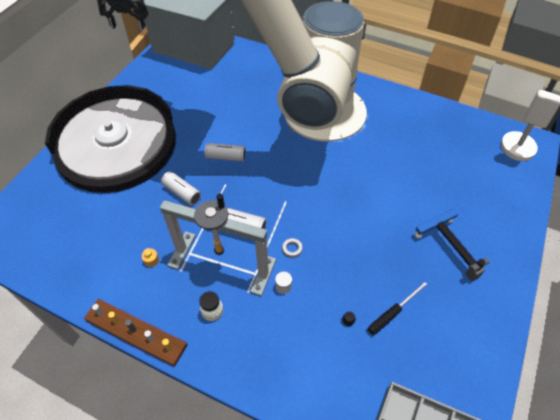

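In the top view, three cylinders look alike: (322,214), (380,226) and (367,280). The one at (322,214) is the longest and lies between the border lines, so it fits the sleeve. I'll confirm that in an enlarged crop.

```bash
python3 - <<'E'
from h import *
s,o=load('top0')
im=s['pixels'][135:285,245:445,::-1]; cv2.imwrite('pics/top0c.png',cv2.resize(im,None,fx=4,fy=4,interpolation=cv2.INTER_CUBIC))
s,o=load('scene0')
im=s['pixels'][170:300,130:310,::-1]; cv2.imwrite('pics/scene0c.png',cv2.resize(im,None,fx=4,fy=4,interpolation=cv2.INTER_CUBIC))
E
```

```text
(no output)
```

View pics/top0c.png

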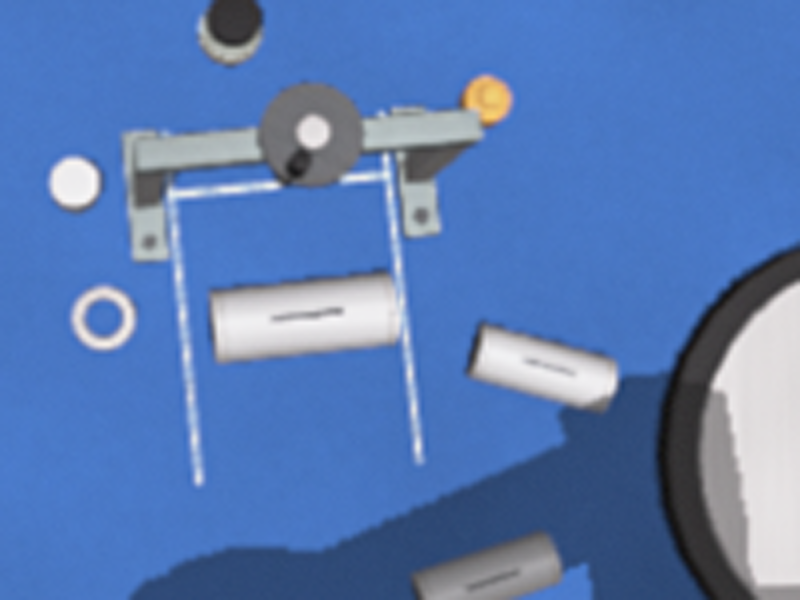

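View pics/scene0c.png

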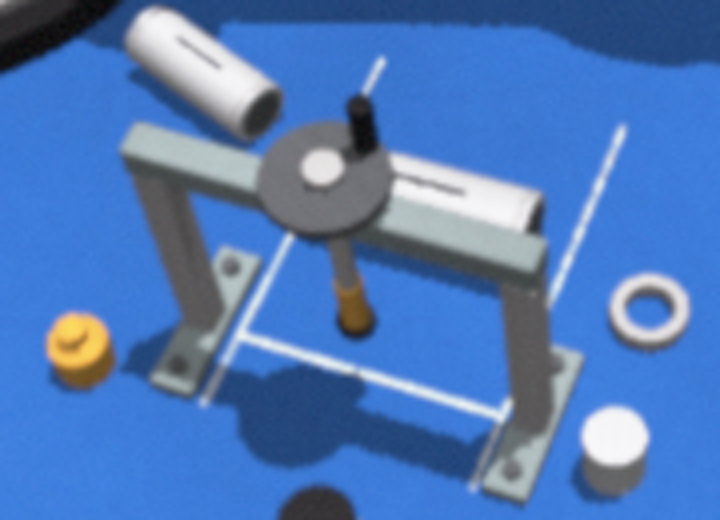

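```bash
python3 - <<'E'
from h import *
def f(p,off): return (np.array(p,float)+.5)/4-.5+np.array(off)
T=(245,135);S=(130,170)
s,o=load('top0'); C=cloud(s,o)
L=onz(s,o,f([(178,193),(388,177),(199,484),(419,462),(166,135),(383,112)],T),0); print('top line',L.round(4))
d=L[1]-L[0]; print('len',np.linalg.norm(d), 'mid',(L[0]+L[1])/2, 'yaw of +y', np.degrees(np.arctan2(-(L[0]-L[1])[0],(L[0]-L[1])[1])))
print('border dirs',[np.degrees(np.arctan2(*(L[a]-L[b])[[1,0]])) for a,b in((4,2),(5,3))])
print('hub',onz(s,o,f([(313,131)],T),.236),'wheel',onz(s,o,f([(311,134)],T),.228),'pegtop',onz(s,o,f([(304,155)],T),.268),'pegbase',onz(s,o,f([(295,174)],T),.228))
s2,o2=load('scene0'); C2=cloud(s2,o2)
L=onz(s2,o2,f([(243,335),(505,413)],S),0); print('scene line',L.round(4),np.linalg.norm(L[0]-L[1]),L.mean(0),np.degrees(np.arctan2(-(L[1]-L[0])[0],(L[1]-L[0])[1])))
print('hub',onz(s2,o2,f([(322,166)],S),.236),'pegtop',onz(s2,o2,f([(358,104)],S),.268),'pegbase',onz(s2,o2,f([(365,152)],S),.228))
# sleeve from top depth
for CC,(u0,v0,u1,v1) in((C,(295,200,348,230)),(C2,(130,150,300,300))):
    P=CC[v0:v1,u0:u1].reshape(-1,3); P=P[np.isfinite(P).all(1)]
    if CC is C: 
        for h in (.02,.04,.05,.056): 
            Q=P[(P[:,2]>h)&(P[:,2]<.07)]; c=Q[:,:2].mean(0); w,v=np.linalg.eigh(np.cov(Q[:,:2].T)); a=v[:,1]; pr=(Q[:,:2]-c)@a; 
            print(h,len(Q),c,'ext',pr.min(),pr.max(),'axis yaw',np.degrees(np.arctan2(-a[0],a[1])),'mid',c+a*(pr.min()+pr.max())/2,Q[:,2].max())
# wheel depth
for n,CC in(('t',C),('s',C2)):
    Q=CC.reshape(-1,3); Q=Q[np.isfinite(Q).all(1)&(np.abs(Q[:,2]-.228)<.004)&(np.hypot(Q[:,0]-.5,Q[:,1])<.3)]
    if len(Q): print(n,'wheel',len(Q),np.median(Q,0),Q.min(0),Q.max(0))
    Q=CC.reshape(-1,3); Q=Q[np.isfinite(Q).all(1)&(Q[:,2]>.243)&(Q[:,2]<.28)&(np.hypot(Q[:,0]-.6,Q[:,1]-.02)<.12)]
    print(n,'peg',len(Q),Q.mean(0) if len(Q) else '')
# sleeve ends via edge
E
```

```text
top line [[ 0.6342  0.061   0.    ]
 [ 0.6517 -0.118   0.    ]
 [ 0.3891  0.0399  0.    ]
 [ 0.4101 -0.145   0.    ]
 [ 0.684   0.072   0.    ]
 [ 0.7079 -0.1137  0.    ]]
len 0.1799086047458697 mid [ 0.64293335 -0.028497    0.        ] yaw of +y 5.560868001136324
border dirs [np.float64(6.207406981244771), np.float64(5.997101664516595)]
hub [[ 0.64354108 -0.02476559  0.236     ]] wheel [[ 0.64291828 -0.02432354  0.228     ]] pegtop [[ 0.62039294 -0.01474446  0.268     ]] pegbase [[ 0.61386724 -0.01307559  0.228     ]]
scene line [[ 0.6546 -0.1138  0.    ]
 [ 0.632   0.0693  0.    ]] 0.18446731345263342 [ 0.64333681 -0.02225516  0.        ] 7.041930402017182
hub [[ 0.6455484  -0.02357861  0.236     ]] pegtop [[ 0.61971656 -0.01152224  0.268     ]] pegbase [[ 0.62262642 -0.01052187  0.228     ]]
0.02 852 [ 0.52541488 -0.04042251] ext -0.07684264508962706 0.07477455067942816 axis yaw 6.921145484759227 mid [ 0.52553949 -0.04144902] 0.06707596650711434
0.04 799 [ 0.52612091 -0.04085495] ext -0.07601398406550922 0.0750662799577144 axis yaw 6.921486091259503 mid [ 0.52617802 -0.04132535] 0.06707596650711434
0.05 618 [ 0.5265038  -0.04064253] ext -0.07570102805350164 0.07485439358732197 axis yaw 7.424290113802872 mid [ 0.52655849 -0.0410623 ] 0.06707596650711434
0.056 385 [ 0.52727737 -0.04274469] ext -0.07348773818263525 0.07694610620430913 axis yaw 7.922596435750417 mid [ 0.52703903 -0.04103201] 0.06707596650711434
t wheel 435 [ 0.64365568 -0.02595318  0.22813248] [ 0.27425491 -0.06093807  0.22404522] [0.67886279 0.0680438  0.2319766 ]
t peg 31 [ 0.61500285 -0.01139923  0.26535395]
s wheel 775 [ 0.64639871 -0.0153664   0.22819755] [ 0.24833488 -0.0592601   0.22401197] [0.68470519 0.12255577 0.23195053]
s peg 75 [ 0.622479   -0.00897639  0.26007623]
```

```bash
cat >> h.py <<'E'
YAW=np.radians(6.2); C0=np.array([.644,-.0245,0]); Z=R.from_euler('z',YAW)
def W(p): return C0+Z.apply(p)          # clamp -> world
def Cl(p): return Z.inv().apply(np.asarray(p)-C0)
def ori(lean): # tool y = -clamp y, lean forward
    return Z*R.from_rotvec([np.pi,0,0])*R.from_euler('y',lean,degrees=True)
def row(p0,R0,p,Rt):
    return np.r_[R0.inv().apply(p-p0)*1000,(R0.inv()*Rt).as_rotvec(degrees=True)].round(1)
E
python3 - <<'E'
from h import *
for f in('scene0','top0'):
    s,o=load(f);P=cloud(s,o).reshape(-1,3);P=P[np.isfinite(P).all(1)]
    for nm,(a,b,c,d) in dict(pan=(.3,.65,-.65,-.25),path=(.2,.5,-.25,.05)).items():
        Q=P[(P[:,0]>a)&(P[:,0]<b)&(P[:,1]>c)&(P[:,1]<d)]; print(f,nm,np.percentile(Q[:,2],[50,95,99.5]).round(3))
o=env.get_obs();p0=np.array(o['tool_pos']);R0=R.from_rotvec(o['tcp_rot'])
print(row(p0,R0,W([-.19,0,.2]),ori(40)), W([-.19,0,.2]))
E
```

```text
scene0 pan [0.036 0.057 0.085]
scene0 path [0.003 0.485 0.513]
top0 pan [0.044 0.079 0.844]
top0 path [0.603 0.848 0.851]
[ 427.9 -463.4   42.3   -3.1   39.9    8.4] [ 0.45511132 -0.04501988  0.2       ]
```

Request:
move_arm(
  rows="0.2 -0.23 0 0 0 0; 0.428 -0.463 0.042 -3 40 8.4; 0.428 -0.463 0.042 -3 40 8.4; 0.428 -0.463 0.042 -3 40 8.4; 0.428 -0.463 0.042 -3 40 8.4; 0.428 -0.463 0.042 -3 40 8.4; 0.428 -0.463 0.042 -3 40 8.4; 0.428 -0.463 0.042 -3 40 8.4; 0.428 -0.463 0.042 -3 40 8.4; 0.428 -0.463 0.042 -3 40 8.4; 0.428 -0.463 0.042 -3 40 8.4; 0.428 -0.463 0.042 -3 40 8.4; 0.428 -0.463 0.042 -3 40 8.4; 0.428 -0.463 0.042 -3 40 8.4; 0.428 -0.463 0.042 -3 40 8.4; 0.428 -0.463 0.042 -3 40 8.4; 0.428 -0.463 0.042 -3 40 8.4; 0.428 -0.463 0.042 -3 40 8.4",
  gripper=0.75,
)

```text
clock: 2.35
tool_pos: [0.4553, -0.0459, 0.2003]
tcp_rot: [-2.912, -0.158, -1.062]
force: [0.4, 0.5, 0.1]
gripper_width: 0.0637
grip_force: 0.0
```

```bash
python3 - <<'E'
from h import *
s,o=snap('wrist','w1'); print(np.array(s['T_tool_cam']).round(3)); print((R.from_rotvec(o['tcp_rot']).inv()*ori(40)).as_rotvec(degrees=True), Cl(o['tool_pos']))
E
```

```text
[[-0.001  0.949  0.315  0.082]
 [ 1.     0.001  0.    -0.001]
 [-0.     0.315 -0.949 -0.132]
 [ 0.     0.     0.     1.   ]]
[-0.07371891 -0.07432198 -0.0022498 ] [-0.18988338 -0.00085437  0.2002856 ]
```

View pics/w1.png

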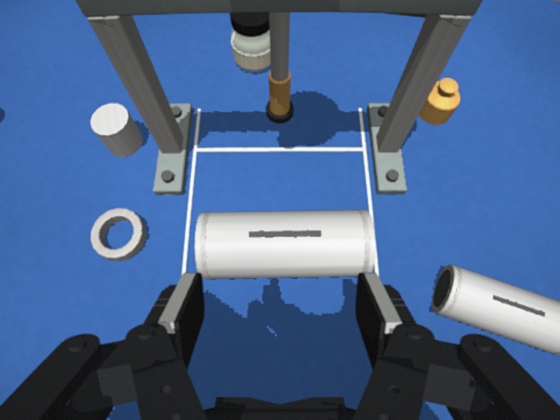

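The wrist view shows the sleeve at (285,243), the cross line from (197,149) to (365,149), the pad at (280,110), and the finger tips at (185,290) and (375,290).

```bash
cat >> h.py <<'E'
def sleeve(s,o,xr,zmin=.03):
    P=cloud(s,o).reshape(-1,3); P=P[np.isfinite(P).all(1)]; Q=Z.inv().apply(P-C0)
    Q=Q[(Q[:,2]>zmin)&(Q[:,2]<.064)&(abs(Q[:,1])<.1)&(Q[:,0]>xr[0])&(Q[:,0]<xr[1])]
    from scipy.optimize import least_squares
    f=lambda q:(np.hypot((Q[:,0]-q[0]+q[1]*(Q[:,1])),Q[:,2]-q[2])-.03)
    r=least_squares(f,[Q[:,0].mean(),0,.03],loss='soft_l1',f_scale=.001)
    y=np.percentile(Q[:,1],[.5,99.5])
    return dict(x=r.x[0]-r.x[1]*y.mean(),yaw=np.degrees(r.x[1]),z=r.x[2],ymid=y.mean(),ylen=y[1]-y[0],n=len(Q),rms=np.sqrt(np.mean(r.fun**2)))
E
python3 - <<'E'
from h import *
s,o=load('w1')
L=onz(s,o,[(197,149.5),(365,149.5),(280,149.5)],0); print(np.array([Cl(l) for l in L]).round(4))
print('borders',np.array([Cl(l) for l in onz(s,o,[(183.5,272),(199,110),(376,272),(361,110)],0)]).round(4))
print(sleeve(s,o,(-.17,-.07)))
s,o=load('top0');print(sleeve(s,o,(-.17,-.07)))
s,o=load('scene0');print(sleeve(s,o,(-.17,-.07)))
E
```

```text
[[ 0.002   0.0911  0.    ]
 [ 0.002  -0.0943  0.    ]
 [ 0.0017 -0.0005  0.    ]]
borders [[-0.1346  0.093   0.    ]
 [ 0.0552  0.0935  0.    ]
 [-0.1346 -0.0934  0.    ]
 [ 0.0551 -0.0945  0.    ]]
{'x': np.float64(-0.11522354154541797), 'yaw': np.float64(0.9909106111021849), 'z': np.float64(0.031243436584160043), 'ymid': np.float64(-0.004158319425719988), 'ylen': np.float64(0.147665883820646), 'n': 11664, 'rms': np.float64(0.0006269243662949944)}
{'x': np.float64(-0.1177619037099368), 'yaw': np.float64(1.25317103582441), 'z': np.float64(0.029967879488662696), 'ymid': np.float64(-0.003875787627076653), 'ylen': np.float64(0.15043992763259983), 'n': 822, 'rms': np.float64(0.0022706314177392503)}
{'x': np.float64(-0.11378543850201497), 'yaw': np.float64(-0.4631669088078524), 'z': np.float64(0.030174649178708157), 'ymid': np.float64(0.020872553383509303), 'ylen': np.float64(0.10303578257191669), 'n': 402, 'rms': np.float64(0.0035673670199467327)}
```

```bash
cat >> h.py <<'E'
import os
def cmd(set=None):
    if set is not None: np.save('cmd.npy',set)
    c=np.load('cmd.npy'); return c[:3],R.from_rotvec(c[3:])
def done(r): # r in mm/deg as sent (last row)
    p,q=cmd(); r=np.array(r,float); cmd(np.r_[p+q.apply(r[:3]/1000),(q*R.from_rotvec(r[3:],degrees=True)).as_rotvec()])
def rows(pts,lean):
    p,q=cmd()
    for a in pts: print(a,row(p,q,W(np.array(a)),ori(lean)))
E
python3 - <<'E'
from h import *
o,_=load('top0')[1],0
cmd(np.r_[o['tool_pos'],o['tcp_rot']]); done([428,-463,42,-3,40,8.4]); p,q=cmd(); print(Cl(p),p)
rows([(-.1265,-.004,.12),(-.1265,-.004,.085)],50)
E
```

```text
[-0.18986043 -0.00032543  0.20031306] [ 0.45528521 -0.04532833  0.20031306]
(-0.1265, -0.004, 0.12) [-3.200e+00  3.900e+00  1.022e+02 -1.000e-01  9.900e+00 -0.000e+00]
(-0.1265, -0.004, 0.085) [-2.57e+01  4.00e+00  1.29e+02 -1.00e-01  9.90e+00 -0.00e+00]
```

Request:
move_arm(
  rows="-0.003 0.004 0.102 0 10 0; -0.003 0.004 0.102 0 10 0; -0.003 0.004 0.102 0 10 0; -0.0257 0.004 0.129 0 10 0; -0.0257 0.004 0.129 0 10 0; -0.0257 0.004 0.129 0 10 0",
)

```text
clock: 3.15
tool_pos: [0.5185, -0.0424, 0.0833]
tcp_rot: [-2.801, -0.151, -1.303]
force: [0.6, 0.2, -0.4]
gripper_width: 0.0638
grip_force: 0.0
```

```bash
python3 - <<'E'
from h import *
done([-25.7,4,129,0,10,0]); p,q=cmd(); print(Cl(p)); o=env.get_obs(); print(Cl(o['tool_pos']),o['force'],o['qpos'])
s,o=snap('wrist','w2'); print(sleeve(s,o,(-.17,-.07)))
P=cloud(s,o).reshape(-1,3); P=P[np.isfinite(P).all(1)]; T=R.from_rotvec(o['tcp_rot']).inv().apply(P-o['tool_pos'])
T=T[(abs(T[:,0])<.03)&(abs(abs(T[:,1])-.042)<.02)&(T[:,2]>-.03)&(T[:,2]<.02)]
C=Cl(o['tool_pos']+R.from_rotvec(o['tcp_rot']).apply(T)); m=C[:,2]>.066; T=T[m]
print(len(T),np.percentile(T,[0,2,50,98,100],axis=0).round(4))
E
```

```text
[-0.12648406 -0.00400536  0.08504215]
[-0.12673313 -0.00422994  0.08328044] [ 0.55314973  0.23163024 -0.41239188] [-0.46622976  0.83411825  2.44000928  2.61561298  0.98412966 -1.65357832]
{'x': np.float64(-0.11538429056778927), 'yaw': np.float64(0.977817556651982), 'z': np.float64(0.031149564085290706), 'ymid': np.float64(-0.004368737874765237), 'ylen': np.float64(0.14760300972780727), 'n': 24146, 'rms': np.float64(0.0005834826271753634)}
5030 [[-0.0104 -0.0466 -0.03  ]
 [-0.0084 -0.0451 -0.0294]
 [ 0.0085  0.031  -0.0164]
 [ 0.013   0.044   0.0021]
 [ 0.0136  0.0454  0.005 ]]
```

Request:
move_arm(
  rows="-0.0046 0 0.0039 0 0 0; -0.0077 0 0.0064 0 0 0; -0.0092 0 0.0077 0 0 0; -0.0092 0 0.0077 0 0 0",
)

```text
clock: 3.7
tool_pos: [0.5188, -0.0426, 0.0731]
tcp_rot: [-2.8, -0.152, -1.308]
force: [0.5, 0.3, -0.8]
gripper_width: 0.064
grip_force: 0.0
```

Request:
move_arm(
  rows="-0.0015 0 0.0013 0 0 0; -0.0023 0 0.0019 0 0 0; -0.0023 0 0.0019 0 0 0",
)

```text
clock: 4.08
tool_pos: [0.5187, -0.0426, 0.0699]
tcp_rot: [-2.8, -0.152, -1.308]
force: [-0.1, 0.6, 0.5]
gripper_width: 0.0643
grip_force: 0.0
```

Request:
move_arm(
  rows="-0.0008 0 0.0006 0 0 0; -0.0008 0 0.0006 0 0 0",
)

```text
clock: 4.32
tool_pos: [0.5187, -0.0426, 0.069]
tcp_rot: [-2.8, -0.152, -1.308]
force: [0.1, -0.8, 0.5]
gripper_width: 0.0643
grip_force: 0.0
```

Request:
move_arm(
  rows="-0.0008 0 0.0006 0 0 0; -0.0015 0 0.0013 0 0 0; -0.0015 0 0.0013 0 0 0",
)

```text
clock: 4.7
tool_pos: [0.5187, -0.0426, 0.067]
tcp_rot: [-2.8, -0.152, -1.308]
force: [0.7, 0.3, 1.1]
gripper_width: 0.0639
grip_force: 0.3
```

Request:
move_arm(
  rows="-0.0008 0 0.0006 0 0 0; -0.0008 0 0.0006 0 0 0; -0.0008 0 0.0006 0 0 0",
)

```text
clock: 5.08
tool_pos: [0.5188, -0.0426, 0.0665]
tcp_rot: [-2.8, -0.152, -1.309]
force: [-1.5, -0.6, 8.3]
gripper_width: 0.0641
grip_force: 3.8
```

```bash
python3 - <<'E'
from h import *
s,o=snap('wrist','w3'); print(sleeve(s,o,(-.17,-.07)),Cl(o['tool_pos']),o['force'])
E
```

```text
{'x': np.float64(-0.11541782543831425), 'yaw': np.float64(0.9645350230247203), 'z': np.float64(0.031152352065121843), 'ymid': np.float64(-0.0044592361972422695), 'ylen': np.float64(0.14745759971682795), 'n': 30038, 'rms': np.float64(0.0006645490030900475)} [-0.12642459 -0.00448477  0.0664763 ] [-1.47450294 -0.60754755  8.31426688]
```

View pics/w3.png

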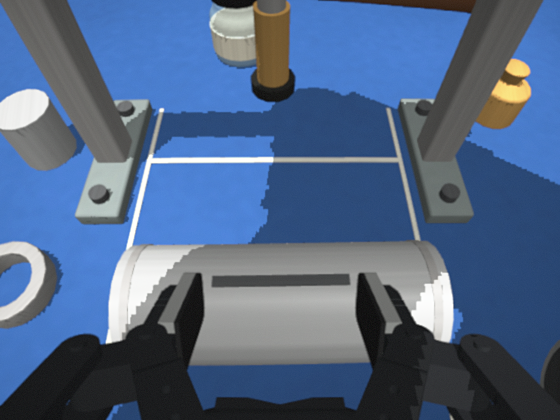

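Request:
move_arm(
  rows="0.0032 0 0.0025 0 0 0; 0.0062 0 0.0052 0 0 0; 0.0092 0 0.008 0 0 0; 0.012 0 0.0108 0 0 0; 0.0147 0 0.0138 0 0 0; 0.0173 0 0.0168 0 0 0",
)

```text
clock: 5.88
tool_pos: [0.5429, -0.0397, 0.0693]
tcp_rot: [-2.799, -0.153, -1.31]
force: [-0.9, 3.1, 12.1]
gripper_width: 0.0642
grip_force: 5.5
```

```bash
python3 - <<'E'
from h import *
done([-9.2,0,7.7,0,0,0]);done([-2.3,0,1.9,0,0,0]);done([-.8,0,.6,0,0,0]);done([-1.5,0,1.3,0,0,0]);done([-.8,0,.6,0,0,0]);done([17.3,0,16.8,0,0,0])
p,q=cmd();print(Cl(p))
s,o=snap('wrist','w4'); print(sleeve(s,o,(-.16,-.05)),Cl(o['tool_pos']),o['force'])
E
```

```text
[-0.10258984 -0.00394423  0.068563  ]
{'x': np.float64(-0.10295314973925418), 'yaw': np.float64(0.9534425035996484), 'z': np.float64(0.03111467683964455), 'ymid': np.float64(-0.0041288867113639105), 'ylen': np.float64(0.14732346674079505), 'n': 27211, 'rms': np.float64(0.000587140225653691)} [-0.10215661 -0.0041762   0.06926386] [-0.85369716  3.07555005 12.10824701]
```

```bash
cat >> h.py <<'E'
OFF=.0025 # contact is OFF behind TCP (clamp x)
def h_(r): return np.sqrt(.0009-r*r)-.03
def gen(seq,lean,y,zc):
    """seq of (Xtcp,dz above crown-contact height zc)"""
    p,q=cmd(); out=[]
    for X,dz in seq: out.append(row(p,q,W([X,y,zc+dz]),ori(lean)))
    print('; '.join(' '.join('%g'%(v/1000 if i<3 else v) for i,v in enumerate(r.round(1)+0.)) for r in out)); return out[-1]
def stroke(xs,r0,r1,n): # sleeve at xs; contact from r0 to r1 behind/ahead crown
    r=np.linspace(r0,r1,n+1)[1:]; return [(xs+OFF+2*(a-r0)+r0,h_(a)) for a in r]
E
python3 - <<'E'
from h import *
zc=.0686; xs=-.103
seq=stroke(xs,-.0017,.012,6)
x1=seq[-1][0]; xs2=xs+.0137
seq+=[(x1,.006),(xs2+OFF-.015,.006),(xs2+OFF-.015,0),(xs2+OFF-.015,h_(.015))]
seq+=stroke(xs2,-.015,0,7)
np.save('last.npy',gen(seq,50,-.004,zc)); print(seq[5],seq[-1])
E
```

```text
0.0032 0.0001 0.0038 -0.1 -0.1 -0.1; 0.006 0.0001 0.0074 -0.1 -0.1 -0.1; 0.0087 0.0001 0.0111 -0.1 -0.1 -0.1; 0.0113 0.0001 0.0149 -0.1 -0.1 -0.1; 0.0137 0.0001 0.0188 -0.1 -0.1 -0.1; 0.0159 0.0001 0.0229 -0.1 -0.1 -0.1; 0.0225 0.0001 0.0174 -0.1 -0.1 -0.1; 0.0051 0 -0.0033 -0.1 -0.1 -0.1; 0.0005 0.0001 0.0006 -0.1 -0.1 -0.1; -0.0025 0.0001 0.0032 -0.1 -0.1 -0.1; 0.0011 0.0001 0.0057 -0.1 -0.1 -0.1; 0.0045 0.0001 0.0084 -0.1 -0.1 -0.1; 0.0078 0.0001 0.0112 -0.1 -0.1 -0.1; 0.011 0.0001 0.0142 -0.1 -0.1 -0.1; 0.0141 0.0001 0.0172 -0.1 -0.1 -0.1; 0.017 0.0001 0.0203 -0.1 -0.1 -0.1; 0.0198 0.0001 0.0236 -0.1 -0.1 -0.1
(np.float64(-0.07479999999999999), np.float64(-0.0025045458302649613)) (np.float64(-0.07179999999999999), np.float64(0.0))
```

Request:
move_arm(
  rows="0.0032 0 0.0038 0 0 0; 0.006 0 0.0074 0 0 0; 0.0087 0 0.0111 0 0 0; 0.0113 0 0.0149 0 0 0; 0.0137 0 0.0188 0 0 0; 0.0159 0 0.0229 0 0 0; 0.0225 0 0.0174 0 0 0; 0.0051 0 -0.0033 0 0 0; 0.0005 0 0.0006 0 0 0; -0.0025 0 0.0032 0 0 0; 0.0011 0 0.0057 0 0 0; 0.0045 0 0.0084 0 0 0; 0.0078 0 0.0112 0 0 0; 0.011 0 0.0142 0 0 0; 0.0141 0 0.0172 0 0 0; 0.017 0 0.0203 0 0 0; 0.0198 0 0.0236 0 0 0",
)

```text
clock: 8.05
tool_pos: [0.5743, -0.0364, 0.0693]
tcp_rot: [-2.798, -0.154, -1.311]
force: [-0.5, 3.7, 10.1]
gripper_width: 0.0644
grip_force: 5.4
```

```bash
python3 - <<'E'
from h import *
done([19.8,0,23.6,0,0,0])
p,q=cmd();print(Cl(p))
s,o=snap('wrist','w5'); print(sleeve(s,o,(-.14,-.03)),Cl(o['tool_pos']),o['force'])
E
```

```text
[-0.07178403 -0.00391239  0.06859837]
{'x': np.float64(-0.07151168782910429), 'yaw': np.float64(0.9563750980908164), 'z': np.float64(0.03108196488382691), 'ymid': np.float64(-0.0035472786528833664), 'ylen': np.float64(0.14725522451109213), 'n': 27325, 'rms': np.float64(0.0005702451314233293)} [-0.07055637 -0.00426298  0.06928831] [-0.50761986  3.67282486 10.09854438]
```

```bash
python3 - <<'E'
from h import *
zc=.0686; xs=-.0715
seq=stroke(xs,-.0017,.012,5)
x1=seq[-1][0]; xs2=xs+.0147
seq+=[(x1,.006),(xs2+OFF-.015,.006),(xs2+OFF-.015,-.001),(xs2+OFF-.015,h_(.015))]
seq+=stroke(xs2,-.015,.008,10)
gen(seq,50,-.004,zc); print(seq[-1])
E
```

```text
0.0042 0.0001 0.005 -0.1 -0.1 -0.1; 0.0075 0.0001 0.0094 -0.1 -0.1 -0.1; 0.0107 0.0001 0.0139 -0.1 -0.1 -0.1; 0.0136 0.0001 0.0186 -0.1 -0.1 -0.1; 0.0164 0.0001 0.0234 -0.1 -0.1 -0.1; 0.0229 0.0001 0.018 -0.1 -0.1 -0.1; 0.0062 0.0001 -0.0019 -0.1 -0.1 -0.1; 0.0008 0.0001 0.0025 -0.1 -0.1 -0.1; -0.0015 0.0001 0.0045 -0.1 -0.1 -0.1; 0.0024 0.0001 0.0072 -0.1 -0.1 -0.1; 0.0061 0.0001 0.0102 -0.1 -0.1 -0.1; 0.0096 0.0001 0.0132 -0.1 -0.1 -0.1; 0.013 0.0001 0.0164 -0.1 -0.1 -0.1; 0.0162 0.0001 0.0197 -0.1 -0.1 -0.1; 0.0193 0.0001 0.0231 -0.1 -0.1 -0.1; 0.0222 0.0001 0.0266 -0.1 -0.1 -0.1; 0.0251 0.0001 0.0302 -0.1 -0.1 -0.1; 0.0277 0.0001 0.034 -0.1 -0.1 -0.1; 0.0303 0.0001 0.0379 -0.1 -0.1 -0.1
(np.float64(-0.023299999999999994), np.float64(-0.0010863354103980809))
```

Request:
move_arm(
  rows="0.0042 0 0.005 0 0 0; 0.0075 0 0.0094 0 0 0; 0.0107 0 0.0139 0 0 0; 0.0136 0 0.0186 0 0 0; 0.0164 0 0.0234 0 0 0; 0.0229 0 0.018 0 0 0; 0.0062 0 -0.0019 0 0 0; 0.0008 0 0.0025 0 0 0; -0.0015 0 0.0045 0 0 0; 0.0024 0 0.0072 0 0 0; 0.0061 0 0.0102 0 0 0; 0.0096 0 0.0132 0 0 0; 0.013 0 0.0164 0 0 0; 0.0162 0 0.0197 0 0 0; 0.0193 0 0.0231 0 0 0; 0.0222 0 0.0266 0 0 0; 0.0251 0 0.0302 0 0 0; 0.0277 0 0.034 0 0 0; 0.0303 0 0.0379 0 0 0; 0.0303 0 0.0379 0 0 0",
)

```text
clock: 10.6
tool_pos: [0.6232, -0.0308, 0.0687]
tcp_rot: [-2.797, -0.155, -1.313]
force: [0.4, 6.0, 10.5]
gripper_width: 0.0638
grip_force: 5.8
```

```bash
python3 - <<'E'
from h import *
done([30.3,0,37.9,0,0,0])
p,q=cmd();print(Cl(p))
s,o=snap('wrist','w6'); print(sleeve(s,o,(-.1,.01)),Cl(o['tool_pos']),o['force'])
E
```

```text
[-0.02327314 -0.00385973  0.06750688]
{'x': np.float64(-0.03127982452023435), 'yaw': np.float64(0.9660447274024238), 'z': np.float64(0.031081539625974174), 'ymid': np.float64(-0.0027839878052410977), 'ylen': np.float64(0.14704718125997368), 'n': 24282, 'rms': np.float64(0.0005981615451763397)} [-0.02130546 -0.00398742  0.06867075] [ 0.35567762  5.98294736 10.46682837]
```

View pics/w6.png

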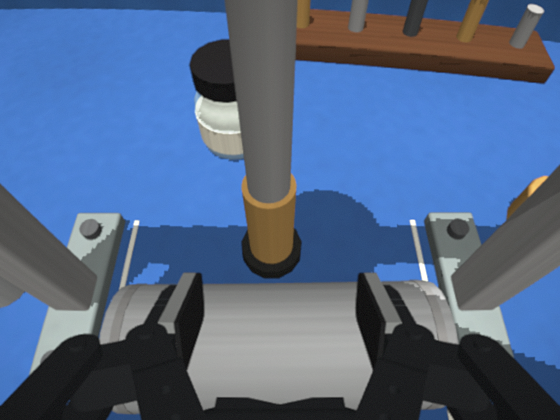

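```bash
python3 - <<'E'
from h import *
s,o=load('w3'); print([Cl(l).round(4) for l in onz(s,o,[(150,159.5),(400,159.5),(275,159.5)],0)])
s,o=load('w5'); g=s['pixels'].astype(int); 
for u in (180,200,360): 
    c=g[:260,u].sum(1); v=np.argsort(c)[-4:]; print(u,v,c[v],Cl(onz(s,o,[(u,v.mean())],0)[0]).round(4))
zc=.0686; xs=-.0313
seq=[(-.0233,.006),(xs+OFF-.015,.006),(xs+OFF-.015,-.001),(xs+OFF-.015,h_(.015))]
seq+=stroke(xs,-.015,.001,8)
gen(seq,50,-.004,zc); print(seq[-1])
E
```

```text
[array([0.0032, 0.0933, 0.    ]), array([ 0.003 , -0.0939, -0.    ]), array([ 0.0026, -0.0005, -0.    ])]
180 [228 230 227 229] [760 762 763 763] [0.0017 0.0632 0.    ]
200 [229 228 226 227] [716 732 760 762] [0.0025 0.0497 0.    ]
360 [226 229 227 228] [527 543 546 547] [ 0.0025 -0.0575  0.    ]
0.0054 0.0001 -0.0046 -0.1 -0.1 -0.1; -0.0077 0.0001 -0.0203 -0.1 -0.1 -0.1; -0.0131 0.0001 -0.0158 -0.1 -0.1 -0.1; -0.0154 0.0001 -0.0139 -0.1 -0.1 -0.1; -0.012 0.0001 -0.0115 -0.1 -0.1 -0.1; -0.0088 0.0001 -0.009 -0.1 -0.1 -0.1; -0.0057 0.0001 -0.0064 -0.1 -0.1 -0.1; -0.0027 0.0001 -0.0036 -0.1 -0.1 -0.1; 0.0002 0.0001 -0.0008 -0.1 -0.1 -0.1; 0.003 0.0001 0.0021 -0.1 -0.1 -0.1; 0.0056 0.0001 0.005 -0.1 -0.1 -0.1; 0.0082 0.0001 0.0081 -0.1 -0.1 -0.1
(np.float64(-0.011800000000000001), np.float64(-1.667129887010163e-05))
```

Request:
move_arm(
  rows="0.0054 0 -0.0046 0 0 0; -0.0077 0 -0.0203 0 0 0; -0.0131 0 -0.0158 0 0 0; -0.0154 0 -0.0139 0 0 0; -0.012 0 -0.0115 0 0 0; -0.0088 0 -0.009 0 0 0; -0.0057 0 -0.0064 0 0 0; -0.0027 0 -0.0036 0 0 0; 0.0002 0 -0.0008 0 0 0; 0.003 0 0.0021 0 0 0; 0.0056 0 0.005 0 0 0; 0.0082 0 0.0081 0 0 0; 0.0082 0 0.0081 0 0 0",
)

```text
clock: 12.28
tool_pos: [0.6346, -0.0297, 0.0694]
tcp_rot: [-2.798, -0.154, -1.312]
force: [0.2, 3.8, 10.5]
gripper_width: 0.0645
grip_force: 5.1
```

```bash
python3 - <<'E'
from h import *
done([8.2,0,8.1,0,0,0])
p,q=cmd();print(Cl(p))
s,o=snap('wrist','w7'); S=sleeve(s,o,(-.08,.03)); print(S,Cl(o['tool_pos']),o['force'])
xs=S['x']; zc=.0686; D=.0022-xs; print('remain',D)
seq=[(Cl(p)[0],.006),(xs+OFF-.015,.006),(xs+OFF-.015,-.001),(xs+OFF-.015,h_(.015))]
seq+=stroke(xs,-.015,-.015+D-.003,8)
gen(seq,50,-.004,zc); print(seq[-1])
E
```

```text
[-0.01179865 -0.00385025  0.06859583]
{'x': np.float64(-0.0144569646632499), 'yaw': np.float64(0.965013966949803), 'z': np.float64(0.031082562168416237), 'ymid': np.float64(-0.002505185367601262), 'ylen': np.float64(0.14732325820568684), 'n': 24690, 'rms': np.float64(0.0005857528679704959)} [-0.00991225 -0.00416129  0.06935566] [ 0.20524667  3.75059129 10.46010579]
remain 0.0166569646632499
0.0046 0.0001 -0.0039 -0.1 -0.1 -0.1; -0.0051 0.0001 -0.0155 -0.1 -0.1 -0.1; -0.0105 0.0001 -0.011 -0.1 -0.1 -0.1; -0.0128 0.0001 -0.009 -0.1 -0.1 -0.1; -0.0099 0.0001 -0.007 -0.1 -0.1 -0.1; -0.0071 0.0001 -0.0049 -0.1 -0.1 -0.1; -0.0044 0.0001 -0.0027 -0.1 -0.1 -0.1; -0.0018 0.0002 -0.0004 -0.1 -0.1 -0.1; 0.0007 0.0002 0.0019 -0.1 -0.1 -0.1; 0.0031 0.0002 0.0043 -0.1 -0.1 -0.1; 0.0055 0.0002 0.0068 -0.1 -0.1 -0.1; 0.0078 0.0002 0.0093 -0.1 -0.1 -0.1
(np.float64(0.0003569646632499007), np.float64(-3.0077476172205714e-05))
```

Request:
move_arm(
  rows="0.0046 0 -0.0039 0 0 0; -0.0051 0 -0.0155 0 0 0; -0.0105 0 -0.011 0 0 0; -0.0128 0 -0.009 0 0 0; -0.0099 0 -0.007 0 0 0; -0.0071 0 -0.0049 0 0 0; -0.0044 0 -0.0027 0 0 0; -0.0018 0 -0.0004 0 0 0; 0.0007 0 0.0019 0 0 0; 0.0031 0 0.0043 0 0 0; 0.0055 0 0.0068 0 0 0; 0.0078 0 0.0093 0 0 0; 0.0078 0 0.0093 0 0 0",
)

```text
clock: 13.95
tool_pos: [0.6459, -0.0285, 0.0693]
tcp_rot: [-2.798, -0.154, -1.312]
force: [-0.4, 4.4, 13.3]
gripper_width: 0.0643
grip_force: 6.3
```

```bash
python3 - <<'E'
from h import *
done([7.8,0,9.3,0,0,0])
p,q=cmd();print(Cl(p))
s,o=snap('wrist','w8'); S=sleeve(s,o,(-.06,.04)); print(S,Cl(o['tool_pos']),o['force'])
s,o=snap('top','t8'); print(sleeve(s,o,(-.06,.04)))
E
```

```text
[ 0.0003393  -0.0038377   0.06860782]
{'x': np.float64(0.00047403161396191026), 'yaw': np.float64(0.9690710052099376), 'z': np.float64(0.03109852320176099), 'ymid': np.float64(-0.002263799539424398), 'ylen': np.float64(0.14751026015534158), 'n': 23525, 'rms': np.float64(0.0005764323831206346)} [ 0.00150375 -0.00415781  0.06926948] [-0.44399226  4.44611221 13.28976605]
{'x': np.float64(-0.0023572963224276636), 'yaw': np.float64(2.5877116884871225), 'z': np.float64(0.02975895063038325), 'ymid': np.float64(-0.0024994222465220817), 'ylen': np.float64(0.14942363594749059), 'n': 210, 'rms': np.float64(0.0023392370458982215)}
```

```bash
python3 - <<'E'
from h import *
zc=.0686
seq=[(.0018,0),(.0033,0),(.0033,0),(.0033,0),(.0033,.003),(.0033,.008),(-.01,.01),(-.04,.01),(-.08,.01),(-.12,.02),(-.15,.05),(-.15,.05),(-.15,.05)]
gen(seq,50,-.004,zc)
E
```

```text
0.0009 0.0002 0.0011 -0.1 -0.1 -0.1; 0.0019 0.0002 0.0023 -0.1 -0.1 -0.1; 0.0019 0.0002 0.0023 -0.1 -0.1 -0.1; 0.0019 0.0002 0.0023 -0.1 -0.1 -0.1; 0.0042 0.0002 0.0003 -0.1 -0.1 -0.1; 0.008 0.0001 -0.0029 -0.1 -0.1 -0.1; 0.001 0.0001 -0.0143 -0.1 -0.1 -0.1; -0.0182 0.0001 -0.0373 -0.1 -0.1 -0.1; -0.0439 0.0001 -0.068 -0.1 -0.1 -0.1; -0.0619 0 -0.1051 -0.1 -0.1 -0.1; -0.0582 -0.0001 -0.1474 -0.1 -0.1 -0.1; -0.0582 -0.0001 -0.1474 -0.1 -0.1 -0.1; -0.0582 -0.0001 -0.1474 -0.1 -0.1 -0.1
```

Request:
move_arm(
  rows="0.0009 0 0.0011 0 0 0; 0.0019 0 0.0023 0 0 0; 0.0019 0 0.0023 0 0 0; 0.0019 0 0.0023 0 0 0; 0.0042 0 0.0003 0 0 0; 0.008 0 -0.0029 0 0 0; 0.001 0 -0.0143 0 0 0; -0.0182 0 -0.0373 0 0 0; -0.0439 0 -0.068 0 0 0; -0.0619 0 -0.105 0 0 0; -0.0582 0 -0.147 0 0 0; -0.0582 0 -0.147 0 0 0; -0.0582 0 -0.147 0 0 0",
)

```text
clock: 15.68
tool_pos: [0.4959, -0.0457, 0.1184]
tcp_rot: [-2.801, -0.152, -1.309]
force: [0.4, -0.6, -0.4]
gripper_width: 0.0642
grip_force: 0.0
```

```bash
python3 - <<'E'
from h import *
done([-58.2,0,-147,0,0,0])
p,q=cmd();print(Cl(p))
s,o=snap('wrist','w9'); S=sleeve(s,o,(-.06,.04)); print(S,Cl(o['tool_pos']),o['force'],o['qpos'])
s,o=snap('top','t9'); print(sleeve(s,o,(-.06,.04)))
s,o=snap('scene','s9'); print(sleeve(s,o,(-.06,.04)))
im=s['pixels'][170:300,130:310,::-1]; cv2.imwrite('pics/s9c.png',cv2.resize(im,None,fx=4,fy=4,interpolation=cv2.INTER_CUBIC))
E
```

```text
[-0.14973988 -0.00410293  0.11833115]
{'x': np.float64(0.002001580128399131), 'yaw': np.float64(0.9568106933085194), 'z': np.float64(0.031203972623404935), 'ymid': np.float64(-0.002489978053816455), 'ylen': np.float64(0.14728433008849132), 'n': 12697, 'rms': np.float64(0.0006338510214834419)} [-0.14952821 -0.00503627  0.11841449] [ 0.37048812 -0.61366577 -0.40150322] [-0.51681508  0.73138228  2.48586475  2.54985551  0.93672096 -1.62512037]
{'x': np.float64(-0.00035316272687574895), 'yaw': np.float64(0.9716420001341207), 'z': np.float64(0.029828575510102602), 'ymid': np.float64(-0.0008807166088490512), 'ylen': np.float64(0.14820903618020997), 'n': 433, 'rms': np.float64(0.0024953837120097267)}
{'x': np.float64(0.0026908618062863794), 'yaw': np.float64(1.2033019288109161), 'z': np.float64(0.029678965352016907), 'ymid': np.float64(-0.0005305858483475312), 'ylen': np.float64(0.1509804115906199), 'n': 1255, 'rms': np.float64(0.0030420695893934057)}
```

View pics/s9c.png

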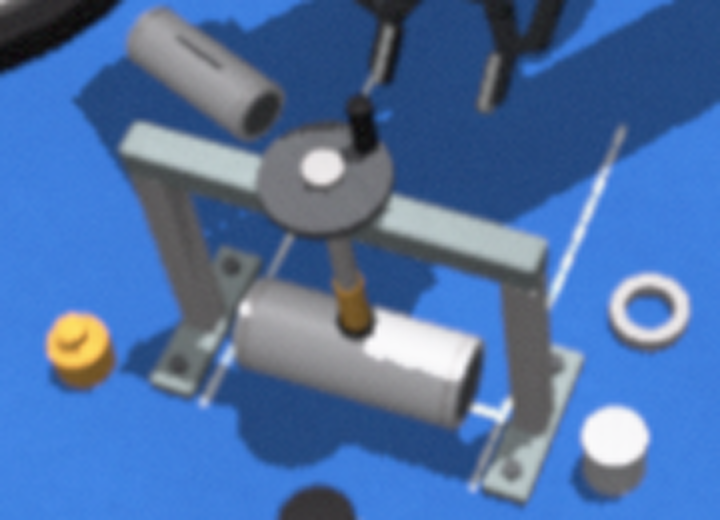

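The sleeve lies square on the mark, and the peg hasn't moved. Next I'll raise the arm and turn the tool down over the wheel.

```bash
python3 - <<'E'
from h import *
p,q=cmd()
print(row(p,q,W([-.15,0,.36]),ori(25)),row(p,q,W([-.10,0.01,.36]),ori(0)))
E
```

```text
[ 1.851e+02 -4.600e+00 -1.553e+02 -1.000e-01 -2.510e+01 -0.000e+00] [ 2.172e+02 -1.460e+01 -1.169e+02 -1.000e-01 -5.010e+01  0.000e+00]
```

Request:
move_arm(
  rows="0.185 -0.005 -0.155 0 -25 0; 0.185 -0.005 -0.155 0 -25 0; 0.185 -0.005 -0.155 0 -25 0; 0.185 -0.005 -0.155 0 -25 0; 0.217 -0.015 -0.117 0 -50 0; 0.217 -0.015 -0.117 0 -50 0; 0.217 -0.015 -0.117 0 -50 0; 0.217 -0.015 -0.117 0 -50 0; 0.217 -0.015 -0.117 0 -50 0; 0.217 -0.015 -0.117 0 -50 0; 0.217 -0.015 -0.117 0 -50 0",
)

```text
clock: 17.2
tool_pos: [0.5431, -0.0261, 0.3617]
tcp_rot: [-3.047, -0.212, -0.166]
force: [1.8, 0.7, -3.1]
gripper_width: 0.0639
grip_force: 0.0
```

```bash
python3 - <<'E'
from h import *
done([217,-15,-117,0,-50,0])
p,q=cmd();print(Cl(p))
s,o=snap('wrist','w10'); print(Cl(o['tool_pos']),o['force'],o['qpos'])
A=cloud(s,o).reshape(-1,3);A=A[np.isfinite(A).all(1)];Q=Cl(A)
m=(np.hypot(Q[:,0],Q[:,1])<.06)
W1=Q[m&(abs(Q[:,2]-.228)<.003)]; c,r=cv2.minEnclosingCircle(W1[:,:2].astype(np.float32)*1000); print('wheel',len(W1),c,r,np.median(W1[:,2]))
H=Q[m&(Q[:,2]>.233)&(Q[:,2]<.240)&(np.hypot(Q[:,0],Q[:,1])<.018)]; print('hub',len(H),H.mean(0))
P=Q[m&(Q[:,2]>.264)&(Q[:,2]<.275)]; c,r=cv2.minEnclosingCircle(P[:,:2].astype(np.float32)*1000) ; print('pegtop',len(P),P.mean(0),c,r)
E
```

```text
[-0.10019094  0.01041534  0.35986194]
[-0.10050935  0.00928792  0.36172182] [ 1.78276645  0.73931902 -3.0541361 ] [-0.22435002  0.23364286  1.43306695  0.11218788  1.39595677  1.19224801]
wheel 7668 (1.1862833499908447, 0.08066194504499435) 38.17385482788086 0.2293044214680169
hub 931 [9.42156991e-04 2.01456538e-04 2.37152591e-01]
pegtop 464 [-0.02389304  0.01491888  0.26917641] (-23.862688064575195, 14.985997200012207) 7.524978160858154
```

View pics/w10.png

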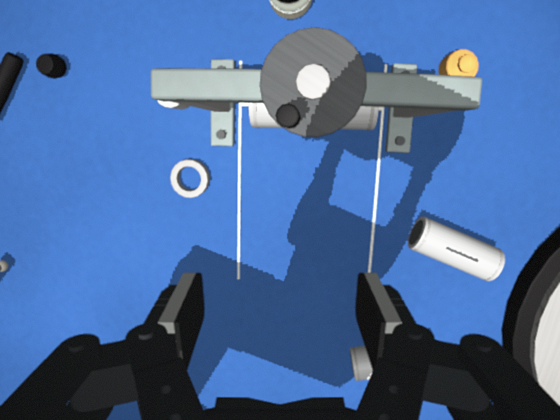

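```bash
python3 - <<'E'
from h import *
p,q=cmd()
for a in([-.0239,.015,.3],[-.0239,.015,.253]): print(row(p,q,W(a),ori(0)))
o=env.get_obs(); print(row(o['tool_pos'],R.from_rotvec(o['tcp_rot']),p,q))
E
```

```text
[76.2 -4.4 60.  -0.1 -0.1  0.1]
[ 7.62e+01 -4.30e+00  1.07e+02 -1.00e-01 -1.00e-01  1.00e-01]
[-4.8 -4.3 10.3 -3.7 -6.4  1.5]
```

Request:
move_arm(
  rows="0.0762 -0.0044 0.04 0 0 0; 0.0762 -0.0044 0.06 0 0 0; 0.0762 -0.0044 0.06 0 0 0; 0.0762 -0.0044 0.06 0 0 0",
)

```text
clock: 17.75
tool_pos: [0.6236, -0.0043, 0.3097]
tcp_rot: [-3.04, -0.218, -0.171]
force: [-0.1, -1.0, -0.3]
gripper_width: 0.0643
grip_force: 0.0
```

```bash
python3 - <<'E'
from h import *
done([76.2,-4.4,60,0,0,0]); p,q=cmd()
o=env.get_obs(); print(row(o['tool_pos'],R.from_rotvec(o['tcp_rot']),p,q),Cl(o['tool_pos']),o['qpos'],o['joint_velocities'].round(3))
E
```

```text
[-7.1  7.7  8.4 -4.6 -6.6  1.9] [-0.01809821  0.02225159  0.30974299] [-0.16120195  0.39008335  1.34124866  0.1154501   1.32280205  1.24299931] [-0.009 -0.023 -0.005 -0.003  0.001  0.002]
```

```bash
cat >> h.py <<'E'
def sync():
    o=env.get_obs(); cmd(np.r_[o['tool_pos'],o['tcp_rot']])
E
python3 - <<'E'
from h import *
sync(); p,q=cmd()
for a in([-.0239,.015,.3],[-.0239,.015,.253]): print(row(p,q,W(a),ori(0)))
E
```

```text
[-7.1  7.8  8.4 -4.7 -6.7  2. ]
[-12.7  11.5  54.9  -4.7  -6.7   2. ]
```

Request:
move_arm(
  rows="-0.0071 0.0078 0.0084 -4.7 -6.7 2; -0.0071 0.0078 0.0084 -4.7 -6.7 2; -0.0071 0.0078 0.0084 -4.7 -6.7 2; -0.0071 0.0078 0.0084 -4.7 -6.7 2; -0.0071 0.0078 0.0084 -4.7 -6.7 2",
)

```text
clock: 18.38
tool_pos: [0.6188, -0.0128, 0.3005]
tcp_rot: [-3.137, -0.168, -0.002]
force: [-0.4, -0.2, 0.2]
gripper_width: 0.0641
grip_force: 0.0
```

```bash
python3 - <<'E'
from h import *
o=env.get_obs(); print(Cl(o['tool_pos']),o['qpos'].round(3))
sync(); p,q=cmd()
for a in([-.0239,.015,.3],[-.0239,.015,.253]): print(row(p,q,W(a),ori(0)))
E
```

```text
[-0.0237455   0.01433992  0.30046652] [-1.170e-01  4.370e-01  1.280e+00  1.000e-03  1.423e+00  1.346e+00]
[-0.2 -0.7  0.5 -0.  -0.1 -0.1]
[-0.2 -0.6 47.5 -0.  -0.1 -0.1]
```

Request:
move_arm(
  rows="0 0 0.024 0 0 0; 0 0 0.046 0 0 0; 0 0 0.0475 0 0 0; 0 0 0.0475 0 0 0",
)

```text
clock: 18.88
tool_pos: [0.6193, -0.0127, 0.2533]
tcp_rot: [3.137, 0.168, 0.002]
force: [-0.3, 0.8, 0.5]
gripper_width: 0.0638
grip_force: 0.0
```

Request:
move_arm(
  rows="0 0 0 0 0 0; 0 0 0 0 0 0; 0 0 0 0 0 0; 0 0 0 0 0 0; 0 0 0 0 0 0; 0 0 0 0 0 0; 0 0 0 0 0 0",
  gripper=0,
)

```text
clock: 19.75
tool_pos: [0.6192, -0.0127, 0.2531]
tcp_rot: [3.137, 0.168, 0.002]
force: [-1.7, -0.8, 5.6]
gripper_width: 0.0129
grip_force: 58.5
```

```bash
python3 - <<'E'
import numpy as np
f0=.536
for f in np.r_[.636:4.35:.2]: print(round(f,3),(-29.2*(np.cos(f)-np.cos(f0))).round(1),(-29.2*(np.sin(f)-np.sin(f0))).round(1))
E
```

```text
0.636 1.6 -2.4
0.836 5.5 -6.8
1.036 10.2 -10.2
1.236 15.5 -12.7
1.436 21.2 -14.0
1.636 27.0 -14.2
1.836 32.8 -13.3
2.036 38.2 -11.2
2.236 43.1 -8.1
2.436 47.3 -4.0
2.636 50.7 0.8
2.836 53.0 6.1
3.036 54.1 11.8
3.236 54.2 17.7
3.436 53.0 23.4
3.636 50.8 28.8
3.836 47.5 33.6
4.036 43.4 37.7
4.236 38.5 40.9
```

Request:
move_arm(
  rows="0.0016 -0.0024 0 0 0 0; 0.0055 -0.0068 0 0 0 0; 0.0102 -0.0102 0 0 0 0; 0.0155 -0.0127 0 0 0 0; 0.0212 -0.014 0 0 0 0; 0.0212 -0.014 0 0 0 0",
)

```text
clock: 20.5
tool_pos: [0.6394, 0.0036, 0.2531]
tcp_rot: [3.137, 0.169, 0.003]
force: [2.2, -0.0, 3.7]
gripper_width: 0.0129
grip_force: 58.6
```

Request:
move_arm(
  rows="0.0058 -0.0002 0 0 0 0; 0.0116 0.0007 0 0 0 0; 0.017 0.0028 0 0 0 0; 0.0219 0.0059 0 0 0 0; 0.0261 0.01 0 0 0 0; 0.0295 0.0148 0 0 0 0; 0.0318 0.0201 0 0 0 0; 0.0329 0.0258 0 0 0 0; 0.033 0.0317 0 0 0 0; 0.033 0.0317 0 0 0 0",
)

```text
clock: 21.75
tool_pos: [0.6746, -0.0248, 0.253]
tcp_rot: [3.137, 0.168, 0.0]
force: [-4.1, -1.0, 7.3]
gripper_width: 0.0131
grip_force: 58.8
```

Request:
move_arm(
  rows="-0.0012 0.0057 0 0 0 0; -0.0034 0.0111 0 0 0 0; -0.0067 0.0159 0 0 0 0; -0.0108 0.02 0 0 0 0; -0.0132 0.0217 0 0 0 0; -0.0132 0.0217 0 0 0 0",
)

```text
clock: 22.5
tool_pos: [0.6641, -0.0471, 0.2531]
tcp_rot: [-3.137, -0.169, -0.002]
force: [-1.9, 1.4, 7.4]
gripper_width: 0.0127
grip_force: 58.8
```

Request:
move_arm(
  rows="-0.0013 0.0008 0 0 0 0; -0.0025 0.0015 0 0 0 0; -0.0025 0.0015 0 0 0 0",
)

```text
clock: 22.88
tool_pos: [0.6624, -0.0484, 0.2531]
tcp_rot: [-3.136, -0.169, -0.003]
force: [3.3, 6.9, 3.6]
gripper_width: 0.0131
grip_force: 58.6
```

Request:
move_arm(
  rows="-0.0009 0.0005 0 0 0 0; -0.0009 0.0005 0 0 0 0",
)

```text
clock: 23.12
tool_pos: [0.6622, -0.0485, 0.2531]
tcp_rot: [-3.136, -0.169, -0.006]
force: [7.4, 9.4, 1.5]
gripper_width: 0.0129
grip_force: 58.5
```

```bash
python3 - <<'E'
from h import *
o=env.get_obs(); c=Cl(o['tool_pos']); print(c,o['force'],np.arctan2(c[1]-.0001,-(c[0]-.0012))%(2*np.pi))
E
```

```text
[ 0.01553402 -0.02583424  0.25312542] [7.40497376 9.36758688 1.5343043 ] 4.207470363031099
```

Request:
move_arm(
  rows="0 0 0 0 0 0; 0 0 0 0 0 0; 0 0 0 0 0 0; 0 0 0 0 0 0; 0 0 -0.03 0 0 0; 0 0 -0.08 0 0 0; 0 0 -0.12 0 0 0; -0.05 0 -0.12 0 0 0; -0.1 0 -0.12 0 0 0; -0.1 0 -0.12 0 0 0; -0.1 0 -0.12 0 0 0",
  gripper=0.6,
)

```text
clock: 24.5
tool_pos: [0.5617, -0.0605, 0.3729]
tcp_rot: [3.137, 0.168, 0.002]
force: [-0.2, 0.2, -0.2]
gripper_width: 0.0511
grip_force: 0.0
```

```bash
python3 - <<'E'
from h import *
s,o=snap('wrist','w11'); A=cloud(s,o).reshape(-1,3);A=A[np.isfinite(A).all(1)];Q=Cl(A)
P=Q[(np.hypot(Q[:,0],Q[:,1])<.06)&(Q[:,2]>.264)&(Q[:,2]<.275)]; c=P.mean(0); print('peg',len(P),c,np.arctan2(c[1]-.0001,-(c[0]-.0012))%(2*np.pi))
for n in('top','scene'):
    s,o=snap(n,n+'11'); print(sleeve(s,o,(-.06,.04)))
print(o['force'],Cl(o['tool_pos']))
im=s['pixels'][170:300,130:310,::-1]; cv2.imwrite('pics/s11c.png',cv2.resize(im,None,fx=4,fy=4,interpolation=cv2.INTER_CUBIC))
E
```

```text
peg 501 [ 0.01536453 -0.02497983  0.26904544] 4.198270881580451
{'x': np.float64(-0.0009199403894169638), 'yaw': np.float64(0.9445556136738751), 'z': np.float64(0.029450711205262308), 'ymid': np.float64(0.02471665894951604), 'ylen': np.float64(0.09696192194076977), 'n': 297, 'rms': np.float64(0.0027609034128387127)}
{'x': np.float64(0.0027512086793121636), 'yaw': np.float64(1.297455501177906), 'z': np.float64(0.029816716840012043), 'ymid': np.float64(-0.00033763793674281006), 'ylen': np.float64(0.15031131152633948), 'n': 1254, 'rms': np.float64(0.0030909496921611257)}
[ 0.09631729 -0.25582213  0.40777555] [-0.08517033 -0.02688173  0.37243822]
```

View pics/s11c.png

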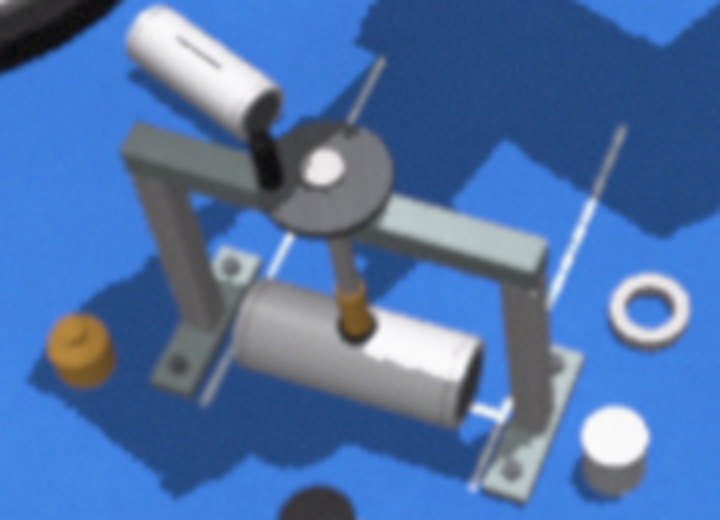

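The wheel is at 4.2 rad, the pad is down on the sleeve, and the sleeve hasn't shifted. I'll hand it in.

```bash
python3 -c "
from station import env
print(env.close_job())"
```

```text
the job is handed in; nothing more can be done
None
```

I rolled the sleeve onto the cross line, about 1 mm off and about 1° from square, wound the clamp to firm (wheel about 4.2 rad), let go and handed the job in at about 25 s; no verdict was shown.

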